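# Hold a spread circlip at the axle groove

### The arm

A 6-joint arm with a two-finger parallel gripper is mounted at the origin on a cart in front of the work surface, level with it; the furniture and walls round the work are solid. World frame = base frame: x ahead of the robot, y to its left, z up, the work surface at z = 0. Lengths are in m, angles in rad, forces in N, time in s.
With the tool pointing down it reaches from about 0.275 to 1 m from the base axis. Payload 8.4 kg.
Tool frame: the origin (TCP) lies at the centre of the arm's flange, where the gripper is bolted on; the fingertips stand 173 mm ahead of it and the grasp point (between the pads) lies ctrl.hold_point_z ahead of it (ctrl.hold_point_z is the distance from the TCP to the grasp point, in m); z points along the fingers, y is the line along which they close (so a half turn about z gives the same grasp; the last joint's range is limited). The gripper opens to 85 mm and grips with 20 to 120 N. Pads are 22 mm wide; open, the fingers measure 114 mm over their backs; the gripper's body (76 mm by 85 mm) begins 54 mm behind the grasp point. The pads swing forward as they close: fully open they stand 13 mm farther back than shut.
Start: joints at [-1.118, 0.353, 1.633, -0, 1.155, -0.002], TCP at [0.275, -0.561, 0.405] pointing down, gripper open.
Joint ranges: [-2.63, 2.63], [-0.92, 2.1], [0.06, 2.66], [-1.3, 4.44], [0, 2.69], [-3.02, 3.02]. Speed limits (rad/s): [2.22, 2.22, 2.79, 3.14, 3.14, 3.14].

### API

Orientations are given as a unit quaternion [w, x, y, z].
In Python, from station import ctrl, capture gives the robot as it stands. The module is installed in compiled form; this text tells all that it offers.
- The arm moves only by the tool apply_moves, never from a script. Its arguments are lists of equal length, an entry for each row: "delta_pos": the shift along the tool's x, y, z normalised to -1 to 1, where 1 is 250 mm, a list of three; "turn": the turn about the tool's z normalised to -1 to 1, where 1 is 30 degrees; "hand": the opening, from 0 (shut) to 1 (fully open). In form: {"delta_pos": [[x, y, z], ...], "turn": [turn, ...], "hand": [hand, ...]}. A call has exactly 5 rows; each row is the pose to reach, as a shift and turn from the pose commanded when the call began, along the tool's axes at that moment; what a row does not reach only later rows make up. A row lasts 1/8 s, in which the tool goes at most 62.5 mm and 10.7 degrees, less where a joint would pass 70% of its speed; a pose out of reach is approached as far as the arm can. A call with a number of a shift or a turn outside -1 to 1 is refused whole. A call with a gripper value outside its range is refused whole. The fingers move at their own pace and stop on an object; the grip force is fixed at half the most. Time passes only in rows, so rows that repeat a pose let the fingers close, or fill a call up. It gives the time, the measured TCP pose, the force, the opening and the grip force at its end, in the units of the state.
- ctrl.read_state(): the state, without advancing time (a new reading comes with each control period).
- capture(name): name is "scene" or "top" or "wrist"; returns a dict with "color" (384x512x3 uint8, blue, green, red), "K" (3x3 intrinsics, pixels), "xyz" and "attitude" of the camera in the world. Camera axes: x right, y up, looking along -z (the intrinsics and any distortion apply to the point x, -y, -z); pixel columns grow to the right and rows downward; lengths in m; the calibration is good to about 2 mm. The wrist camera is an equidistant fisheye: a pixel r from the principal point sees the ray r / f radians off the axis. A picture is of the moment at which its call begins. There is no depth.
- ctrl.job_done(): hands the job in; it is judged then, once.
The state is a dict: "t": time; "joint_pos": joint angles; "joint_velocities": joint speeds; "joint_efforts": joint torques, N m; "tcp_pos": TCP position; "orientation": TCP orientation; "wrist_force": force on the tool from outside, world axes, zero at the start; "moment": the same for the moment, N m; "gripper_width": opening from 0.0 (shut) to 1.0 (fully open); "gripper_force": force on a finger pad.
Only numpy, scipy, OpenCV 4.12 (cv2) and the standard library are available. Lean on these libraries where they do the work, as an engineer would, in place of code of your own. Each camera call takes 0.05 s, during which the arm holds its last target. There are 200 camera calls.

### The job

Slip the orange idler wheel over the axle stub until it sits flat on the shoulder. Then lift the circlip pliers upright out of their stand with the red handles squeezed fully together, so that the clip on the tips is spread, and lower it over the axle, without forcing, until it surrounds the groove just above the wheel. Finish while holding it there, still squeezed and spread, pressing on neither axle nor wheel, and leave the screwdriver, oil bottle and side cutters where they are.

Things in the scene. Friction and masses are not known exactly. Their poses are not given: they have to be found in the camera images.
- stub: Fixed upright axle stub. Origin: centre of underside, z up. Grey flange 84 x 84 mm, 12 mm thick; dark shoulder 40 mm diameter up to z = 30 mm; bright axle 22 mm diameter from z = 30 to 72 mm, its last 4 mm a cone to 14 mm. Groove 17 mm diameter from z = 52 to 62 mm; the top of a seated wheel is level with its lower edge.
- groove (a point): Point on the stub's axis at mid height of the groove, 57 mm above the stub's underside.
- wheel: Loose idler wheel lying flat on the table: orange tyre on a brass bush, 50 mm outside diameter, 22 mm thick, bore 26 mm right through, about 0.13 kg. Origin: centre of its underside, z along the bore. Seated on the stub its origin is 30 mm above the stub's.
- stand: Fixed black stand in which the pliers hang upright, lifting straight up out of it: foot 70 x 96 mm, two cheeks at its own y = -37 and +37 mm (14 mm thick, 36 mm wide in x) with notches whose floor is 54 mm and whose lips are 62 mm above the table.
- pliers: Loose parallel-action circlip pliers, about 0.25 kg, hanging upright in the stand, z up. Origin: level with the clip's underside (12 mm above the table in the stand), midway between the unsqueezed handles; it is on the half with the +y handle. Above the origin: clip 0 to 4 mm, steel rails 80 (y) x 16 (x) mm from 42 to 52 mm, two red handles from 52 to 116 mm, 20 mm wide in x.
- pliers_half (a joint): How far the two handles have been squeezed together: 0 at rest, 0.009 m at the stop (clip fully spread). Sprung apart: 4 N to start, 12 N at the stop, so a grip of 20 N or more holds it at the stop.
- handle_a (a point): Middle of the outer face of the +y handle, 90 mm above the pliers' origin. The two handles' outer faces are flat, look to the pliers' +y and -y, stay parallel, and are 50 mm apart at rest, 41 mm fully squeezed. Squeezing them together spreads the clip.
- handle_b (a point): Middle of the outer face of the other (-y) handle, 90 mm above the pliers' origin.
- clip_a (a point): Centre of the clip half that moves with the +y handle, 2 mm above the pliers' origin, 16 mm to +x of the handles. At rest 4.5 mm to the +y side of the middle plane; fully spread it is the clip's centre. The clip is fixed on the tips, level; spread it is a ring of 27 mm inside and 37 mm outside diameter, unsqueezed only 18 mm wide inside, too narrow for the axle.
- clip_b (a point): Same for the other half of the clip: 4.5 mm to the -y side of the middle plane at rest, the centre of the clip when fully spread.
- screwdriver: Bystander: red-handled screwdriver, 197 mm long, lying on the table at the right. Leave alone.
- oil_bottle: Bystander: oiler with a red spout, 43 mm in diameter, 136 mm high, standing behind the work. Leave alone.
- side_cutters: Bystander: green-handled side cutters, 135 mm long, lying behind the work. Leave alone.
Mind the look-alikes: they are no part of the job. There is more than one size of the wheel; the job needs the middle-sized.

How it is judged:
On the way, in this order (a step that is already met when the one before it is completed fails the run):
1. the wheel sits flat on the stub's shoulder (horizontal distance between wheel and stub below 0.004 m and z of wheel in the frame of stub between 0.027 and 0.033 m and angle between wheel's own z axis and vertical below 0.1 rad), for 0.2 s.
2. the pliers are out of the stand and above the axle's end, squeezed in the fingers with the clip spread (value of joint pliers_half above 0.0075 m and height (world z) of clip_a above 0.074 m and contact force between the fingers and pliers above 4 N and contact force between pliers and stand below 0.2 N), for 0.2 s.
At the end, for the whole second after the job is handed in: Wheel seated on the shoulder (centred to 4 mm, height to 3 mm). Pliers held still in the fingers, upright to 0.12 rad, squeezed over 7.5 of 9 mm, both clip halves within 4 mm of the axle's centre line and of the groove's mid height, under 5 N on axle and on wheel (all of step 1 and value of joint pliers_half above 0.0075 m and horizontal distance between each of clip_a, clip_b and groove below 0.004 m and z of clip_a in the frame of groove between -0.004 and 0.004 m and z of clip_b in the frame of groove between -0.004 and 0.004 m and angle between pliers's own z axis and vertical below 0.12 rad and contact force between the fingers and pliers above 4 N and contact force between pliers and stub below 5 N and contact force between pliers and wheel below 5 N and linear speed of pliers below 0.02 m/s); the arm keeps its last pose, push and grip.
It fails at once if the clip or pliers are forced against the axle stub (over 25 N) (contact force between pliers and stub above 25 N).
It fails at once if the screwdriver is disturbed (moved over 20 mm) (distance of screwdriver from where it was at the start of the episode above 0.02 m).
It fails at once if the oil bottle is disturbed (moved over 20 mm) (distance of oil_bottle from where it was at the start of the episode above 0.02 m).
It fails at once if the side cutters is disturbed (moved over 20 mm) (distance of side_cutters from where it was at the start of the episode above 0.02 m).
It also fails if it takes over 61 s, if anything falls off the work surface, if the arm or the gripper's body presses on something with over 40 N, if the wrist force passes 120 N, or if a joint passes its speed limit or range.

## Working session

There is one attempt and no reset: what is moved stays moved. The work goes in short steps, Python scripts to look and compute and a tool call to move; the robot and the scene stay as the last step left them, time stands still between calls to the robot, and variables do not carry over. Pictures are saved under pics/ and viewed, at most 10 in all, crops included, and the job is handed in when it is done.

Besides the shell and the picture viewer there is one more tool, called after "Call:" as name([rows], argument=value, ...), one row to a line, values as JSON. apply_moves: Moves the arm, as the interface text tells. Scaled input: -1 to 1 covers 250 mm each way for a shift and 30 degrees each way for a turn. Its arguments: {"type":"object","properties":{"delta_pos":{"type":"array","items":{"type":"array","items":{"type":"number","minimum":-1,"maximum":1}}},"turn":{"type":"array","items":{"type":"number","minimum":-1,"maximum":1}},"hand":{"type":"array","items":{"type":"number"}}},"required":["delta_pos","turn","hand"]}

```bash
mkdir -p pics; cat > h.py <<'E'
import numpy as np, cv2
from scipy.spatial.transform import Rotation as R
from station import ctrl, capture
def rot(q): return R.from_quat([q[1],q[2],q[3],q[0]]).as_matrix()
def shot(n,f):
    c=capture(n); cv2.imwrite('pics/'+f+'.png',c['color']); np.savez('pics/'+f,**{k:np.array(c[k]) for k in c}); return c
def att(c):
    a=np.array(c['attitude'],float); return a if a.shape==(3,3) else rot(a)
def ray(c,u,v,fish=False):
    K=c['K']; x=(u-K[0,2])/K[0,0]; y=(v-K[1,2])/K[1,1]
    if fish:
        r=np.hypot(x,y); d=np.array([np.sin(r)*x/max(r,1e-9),-np.sin(r)*y/max(r,1e-9),-np.cos(r)])
    else: d=np.array([x,-y,-1.])
    return np.array(c['xyz']),att(c)@d
def onz(c,u,v,z,fish=False):
    p,d=ray(c,u,v,fish); return p+d*(z-p[2])/d[2]
def proj(c,P,fish=False):
    q=att(c).T@(np.array(P)-c['xyz']); K=c['K']; x,y=q[0]/-q[2],-q[1]/-q[2]
    if fish:
        r=np.hypot(x,y); s=np.arctan(r)/max(r,1e-9); x*=s;y*=s
    return np.array([K[0,0]*x+K[0,2],K[1,1]*y+K[1,2]])
def load(f): return dict(np.load('pics/'+f+'.npz'))
E
python3 - <<'E'
from h import *
print(ctrl.read_state(), ctrl.hold_point_z)
for n in ('scene','top'):
    c=shot(n,n+'0'); print(n,c['xyz'],c['attitude'],c['K'].tolist())
E
```

```text
{'t': 0.0, 'joint_pos': array([-1.11840925e+00,  3.53658138e-01,  1.63415056e+00,  1.60719797e-05,
        1.15523080e+00, -2.35668213e-03]), 'joint_velocities': array([ 0.00107772, -0.00168667, -0.00039721, -0.00033844,  0.00110782,
       -0.00022919]), 'joint_efforts': array([ 1.62661243e-03, -6.05239391e+01, -3.42075098e+01,  4.11773053e-04,
        9.22685053e-03, -4.30575665e-05]), 'tcp_pos': array([ 0.27443898, -0.56124901,  0.40394825]), 'orientation': array([-7.06823507e-04,  9.74262662e-01,  2.25414601e-01, -1.54246041e-04]), 'wrist_force': array([-0.26750344, -0.33335313,  0.27757547]), 'moment': array([ 0.01515356,  0.03328337, -0.06932204]), 'gripper_force': 0.0, 'gripper_width': 1.004501477857468} 0.1547
scene [0.32833498 0.54143622 0.56038066] [-0.18329475 -0.10083874  0.45774206  0.86412198] [[348.81395090691996, 0.0, 250.83485904253115], [0.0, 348.81395090691996, 190.58239864548722], [0.0, 0.0, 1.0]]
top [ 0.55676074 -0.10132344  1.13909471] [ 0.71438839  0.01534732 -0.02659162 -0.69907551] [[444.2765486483384, 0.0, 252.64257523351512], [0.0, 444.2765486483384, 192.73427641098763], [0.0, 0.0, 1.0]]
```

View pics/scene0.png

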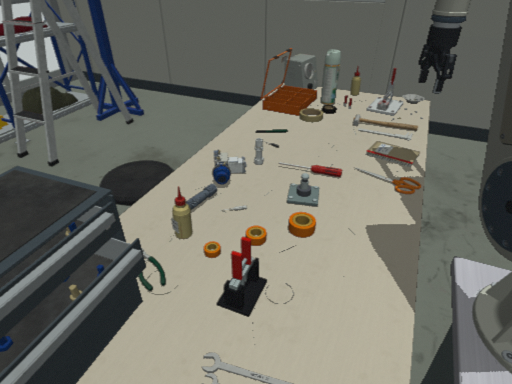

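View pics/top0.png

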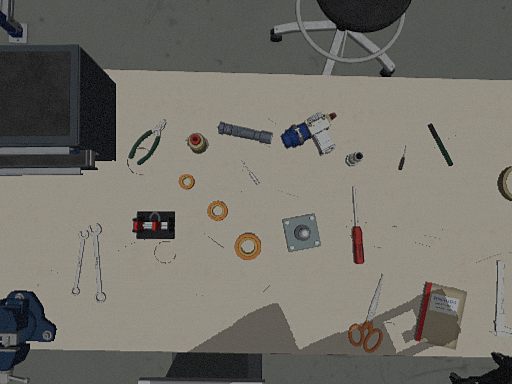

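The top view shows three orange wheels: small (187,181), middle (217,210) and large (248,245). The stub is at (301,232) and the pliers in their stand at (154,224). In the scene view the same wheels are at (212,249), (256,235) and (302,224). By size I choose the middle one, (217,210), and check it in a crop.

```bash
python3 - <<'E'
from h import *
c=load('top0'); im=c['color'][165:270,125:325]
cv2.imwrite('pics/topcrop.png',cv2.resize(im,None,fx=4,fy=4,interpolation=cv2.INTER_CUBIC))
s=load('scene0'); im=s['color'][160:320,190:350]
cv2.imwrite('pics/scenecrop.png',cv2.resize(im,(592,592),interpolation=cv2.INTER_CUBIC))
# wheel blobs
hsv=cv2.cvtColor(c['color'],cv2.COLOR_BGR2HSV)
m=cv2.inRange(hsv,(8,120,120),(20,255,255)); n,l,st,ce=cv2.connectedComponentsWithStats(m)
for i in range(1,n):
    if st[i,4]>60:
        ct,_=cv2.findContours((l==i).astype('uint8'),cv2.RETR_EXTERNAL,cv2.CHAIN_APPROX_NONE)
        (u,v),r=cv2.minEnclosingCircle(ct[0]); p=onz(c,u,v,.022); print(st[i],(u,v),r,p,'dia',2*r*(c['xyz'][2]-.022)/444.3)
for uv in((302,232),): print('stub',onz(c,*uv,.012),onz(c,*uv,.072))
E
```

```text
[179 174  15  15  90] (185.91175842285156, 181.05882263183594) 7.211986541748047 [0.64900749 0.0501617  0.022     ] dia 0.03626591041359943
[208 201  19  20 149] (216.948974609375, 210.58163452148438) 9.639205932617188 [ 0.57645136 -0.02976694  0.022     ] dia 0.048471329887673484
[235 234  26  26 311] (247.5, 246.5) 12.980854988098145 [ 0.48835345 -0.10838585  0.022     ] dia 0.06527501422322243
stub [ 0.52704832 -0.24567     0.012     ] [ 0.52863004 -0.23798583  0.072     ]
```

View pics/topcrop.png

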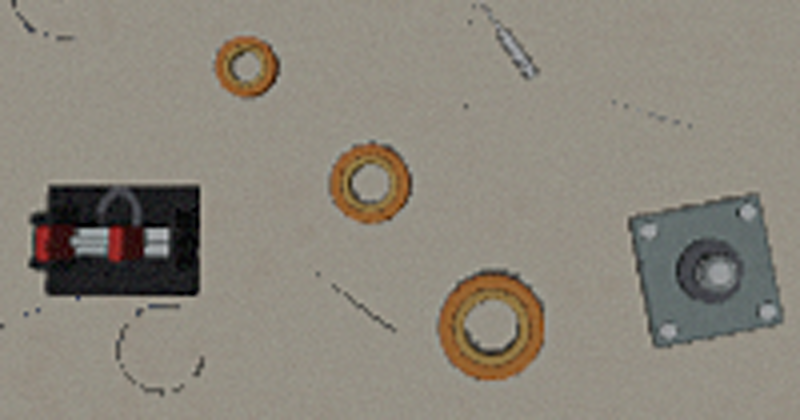

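View pics/scenecrop.png

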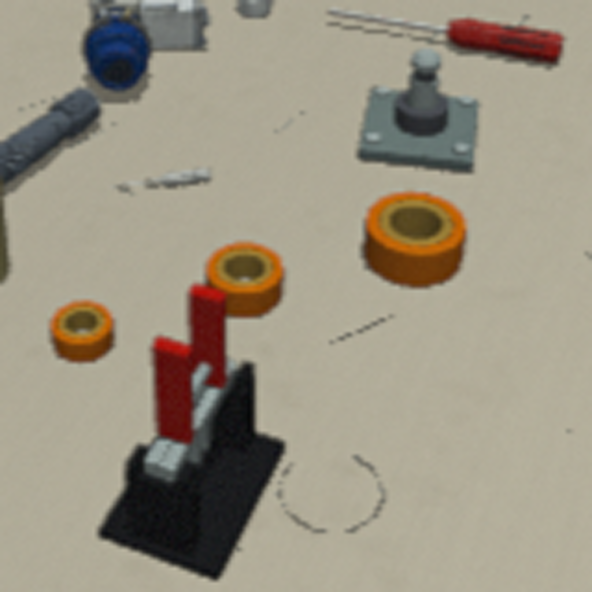

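The crop confirms the middle wheel at (217,210): about 49 mm across, with the small one at 36 mm and the large one at 65 mm. Crop pixels: stub flange corners (628,217), (757,194), (783,321), (656,348) and axle tip (719,270). The handle tops are at (52,243) and (125,243), and the clip at (121,205) is on the world +x side.

```bash
python3 - <<'E'
from h import *
c=load('top0'); f=lambda u,v,z:onz(c,125+(u+.5)/4-.5,165+(v+.5)/4-.5,z).round(4)
C=np.array([f(*p,.012) for p in((628,217),(757,194),(783,321),(656,348))]);print('flange',C.mean(0),np.linalg.norm(np.diff(C,axis=0),axis=1))
print('tip',f(719,270,.072),'shoulder',f(710,271,.03))
print('wheel',f(370,183,.022))
print('handles',f(52,243,.128),f(125,243,.128))
print('rails',f(75,242,.064),f(168,242,.064),'clip top',f(121,190,.016))
print('stand foot',[f(*p,.005) for p in((48,185),(200,185),(200,296),(48,296))])
s=load('scene0'); g=lambda u,v,z:onz(s,190+(u+.5)/3.7-.5,160+(v+.5)/3.7-.5,z).round(4)
print('scene: tip',g(427,56,.072),'wheel',g(245,267,.022))
C=np.array([g(*p,.012) for p in((376,87),(479,101),(474,162),(360,152))]);print('flange',C.mean(0),np.linalg.norm(np.diff(C,axis=0),axis=1))
print('handles',g(208,291,.128),g(172,346,.128))
t=ctrl.read_state();Rm=rot(t['orientation']);print(Rm.round(3).tolist())
d=Rm.T@(np.array([.5765,-.0295,.30])-t['tcp_pos']);print('delta units',d/.25)
E
```

```text
flange [ 0.526775 -0.243475  0.012   ] [0.08342781 0.0818917  0.08220864]
tip [ 0.5284 -0.2437  0.072 ] shoulder [ 0.5266 -0.2437  0.03  ]
wheel [ 0.577  -0.0302  0.022 ]
handles [0.5373 0.1416 0.128 ] [0.5382 0.1005 0.128 ]
rails [0.537  0.1433 0.064 ] [0.5381 0.0876 0.064 ] clip top [0.5693 0.1265 0.016 ]
stand foot [array([0.5716, 0.1751, 0.005 ]), array([0.5737, 0.0788, 0.005 ]), array([0.5034, 0.0766, 0.005 ]), array([0.5015, 0.1725, 0.005 ])]
scene: tip [ 0.5245 -0.2423  0.072 ] wheel [ 0.5756 -0.0303  0.022 ]
flange [ 0.52345  -0.242875  0.012   ] [0.07973412 0.08081745 0.08167264]
handles [0.5365 0.1063 0.128 ] [0.5359 0.1482 0.128 ]
[[0.898, 0.439, -0.001], [0.439, -0.898, 0.001], [0.0, -0.001, -1.0]]
delta units [ 2.01970005 -1.37970207  0.41788887]
```

Call:
apply_moves([
  [0.2,-0.136,0.03],
  [0.4,-0.272,0.06],
  [0.6,-0.408,0.1],
  [0.8,-0.544,0.14],
  [1,-0.68,0.2],
], turn=[0.2,0.4,0.6,0.75,0.868], hand=[1,1,1,1,1])

```text
t: 0.72
tcp_pos: [0.4251, -0.2972, 0.3546]
orientation: [0.0, 1.0, -0.001, 0.0]
wrist_force: [0.1, -0.2, -0.0]
gripper_width: 1.001
gripper_force: 0.0
```

```bash
cat >> h.py <<'E'
def to(x,y,z):
    t=ctrl.read_state();Rm=rot(t['orientation']);print('tcp',t['tcp_pos'].round(4),'yaw',np.degrees(np.arctan2(Rm[1,0],Rm[0,0])).round(2),'t',t['t'],'w',round(t['gripper_width'],3),'F',t['wrist_force'].round(1))
    print('d',(Rm.T@(np.array([x,y,z])-t['tcp_pos'])/.25).round(4))
E
python3 -c "
from h import *
to(.5765,-.03,.28)"
```

```text
tcp [ 0.4251 -0.2972  0.3546] yaw -0.13 t 0.725 w 1.001 F [ 0.1 -0.2 -0. ]
d [ 0.6027 -1.0705  0.2983]
```

Call:
apply_moves([
  [0.12,-0.2,0.06],
  [0.24,-0.4,0.12],
  [0.36,-0.6,0.18],
  [0.48,-0.8,0.24],
  [0.6,-1.0,0.3],
], turn=[0,0,0,0,0], hand=[1,1,1,1,1])

```text
t: 1.35
tcp_pos: [0.5751, -0.0471, 0.279]
orientation: [0.0, 1.0, 0.0, -0.0]
wrist_force: [0.7, -0.3, -0.1]
gripper_width: 0.998
gripper_force: 0.0
```

Call:
apply_moves([
  [0,-0.07,0],
  [0,-0.07,0],
  [0,-0.07,0],
  [0,-0.07,0],
  [0,-0.07,0],
], turn=[0,0,0,0,0], hand=[1,1,1,1,1])

```text
t: 1.98
tcp_pos: [0.5742, -0.0324, 0.28]
orientation: [0.0, 1.0, -0.001, 0.0]
wrist_force: [-0.1, -0.6, 0.6]
gripper_width: 0.997
gripper_force: 0.0
```

```bash
python3 -c "
from h import *
to(.5765,-.03,.20)
c=shot('wrist','w1');print(c['xyz'],c['K'].tolist());print(att(c).round(3).tolist())
for P in((.5765,-.03,.022),(.5265,-.243,.072),(.537,.124,.128)): print(proj(c,P,True))
cv2.imwrite('pics/w1b.png',cv2.resize(c['color'],(800,600),interpolation=cv2.INTER_CUBIC))"
```

```text
tcp [ 0.5742 -0.0324  0.28  ] yaw -0.07 t 1.975 w 0.997 F [-0.1 -0.6  0.6]
d [ 0.009  -0.0097  0.3201]
[ 0.64467136 -0.03223007  0.24848506] [[297.3186396354542, 0.0, 255.36854719483514], [0.0, 297.3186396354542, 183.9911411805882], [0.0, 0.0, 1.0]]
[[-0.001, 0.961, 0.276], [-1.0, -0.001, -0.001], [-0.001, -0.276, 0.961]]
[252.8356223  187.85950757]
[491.17060963 256.30063624]
[ 20.73396938 289.90731667]
```

View pics/w1b.png

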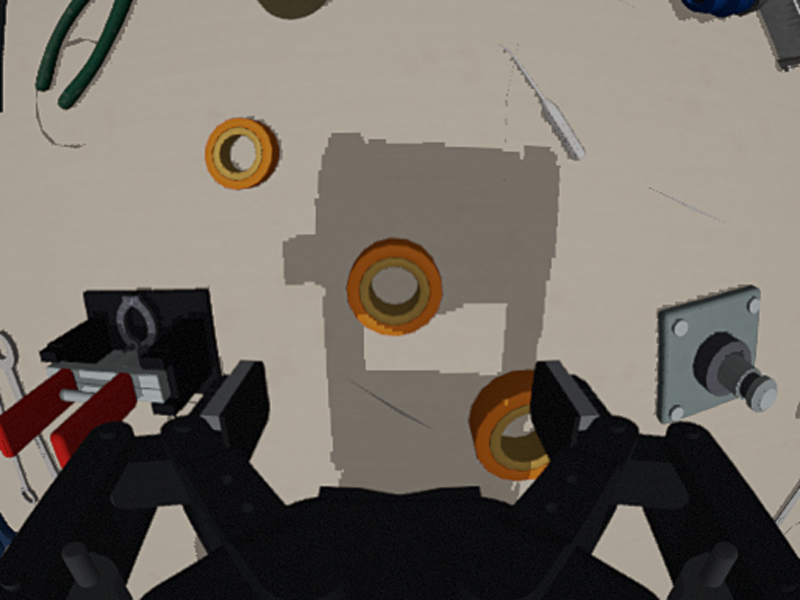

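The wrist view shows the wheel's brass ring centred near (394,288), midway between the open fingers. The stub is at right, with its axle tip at (764,396), and the pliers are at left. I'll refine the wheel with this ray.

```bash
python3 -c "
from h import *
c=load('w1'); im=c['color'];hsv=cv2.cvtColor(im,cv2.COLOR_BGR2HSV)
print(onz(c,394/1.5625,288/1.5625,.022,True), 'tip',onz(c,764/1.5625,392/1.5625,.072,True),'clip',onz(c,135/1.5625,322/1.5625,.014,True))
# bore top rim: bright/dark edge -> inner contour of brass mask
m=cv2.inRange(hsv,(8,90,60),(28,255,255)); m[:, :210]=0;m[:,300:]=0;m[:140]=0;m[220:]=0
ct,h=cv2.findContours(m,cv2.RETR_CCOMP,cv2.CHAIN_APPROX_NONE)
for k,hh in zip(ct,h[0]):
    if len(k)>20: e=cv2.fitEllipse(k);print(e,hh[3],onz(c,*e[0],.022 ,True),onz(c,*e[0],.011 ,True))
"
```

```text
[ 0.57943082 -0.02947495  0.022     ] tip [ 0.53267447 -0.23726345  0.072     ] clip [0.55581166 0.1280329  0.014     ]
((252.01817321777344, 183.48583984375), (60.318111419677734, 61.94156265258789), 5.725924491882324) -1 [ 0.58011858 -0.02936548  0.022     ] [ 0.57698336 -0.02922635  0.011     ]
((252.7667236328125, 183.94207763671875), (27.109329223632812, 33.75487518310547), 113.29769134521484) 7 [ 0.57974199 -0.02995711  0.022     ] [ 0.57658848 -0.02984671  0.011     ]
```

Call:
apply_moves([
  [0.016,-0.01,0.1],
  [0.016,-0.01,0.2],
  [0.016,-0.01,0.3],
  [0.016,-0.01,0.38],
  [0.016,-0.01,0.4],
], turn=[0,0,0,0,0], hand=[1,1,1,1,1])

```text
t: 2.65
tcp_pos: [0.5779, -0.029, 0.1785]
orientation: [-0.0, 1.0, 0.0, -0.001]
wrist_force: [0.5, 1.1, 0.3]
gripper_width: 1.0
gripper_force: 0.0
```

Call:
apply_moves([
  [0,0,0],
  [0,0,0],
  [0,0,0],
  [0,0,0],
  [0,0,0],
], turn=[0,0,0,0,0], hand=[0.7,0.5,0.3,0.1,0])

```text
t: 3.28
tcp_pos: [0.5788, -0.0289, 0.1812]
orientation: [0.0, 1.0, 0.0, 0.001]
wrist_force: [-2.0, 0.1, 8.3]
gripper_width: 0.56
gripper_force: 60.4
```

```bash
python3 -c "
from h import *
to(.5785,-.03,.178)"
```

```text
tcp [ 0.5788 -0.0289  0.1812] yaw 0.03 t 3.275 w 0.56 F [-2.   0.1  8.3]
d [-0.0013  0.0044  0.0128]
```

Call:
apply_moves([
  [0,0,-0.1],
  [0,0,-0.25],
  [0,0,-0.4],
  [0,0,-0.44],
  [0,0,-0.44],
], turn=[0,0,0,0,0], hand=[0,0,0,0,0])

```text
t: 3.9
tcp_pos: [0.5784, -0.0289, 0.29]
orientation: [0.0, 1.0, 0.0, 0.001]
wrist_force: [-0.3, -0.3, -1.8]
gripper_width: 0.557
gripper_force: 62.4
```

Call:
apply_moves([
  [-0.03,0.14,0],
  [-0.07,0.32,0],
  [-0.11,0.5,0],
  [-0.14,0.64,0],
  [-0.16,0.72,0],
], turn=[0,0,0,0,0], hand=[0,0,0,0,0])

```text
t: 4.53
tcp_pos: [0.5375, -0.2102, 0.288]
orientation: [-0.0, 1.0, -0.001, -0.001]
wrist_force: [-0.2, -0.8, -1.4]
gripper_width: 0.559
gripper_force: 62.5
```

```bash
python3 -c "
from h import *
to(.527,-.243,.285)
c=shot('wrist','w2')
s=shot('scene','s2');t=shot('top','t2')
a=cv2.resize(c['color'][110:310,120:400],(560,400),interpolation=cv2.INTER_CUBIC)
b=cv2.resize(s['color'][130:230,250:350],(400,400),interpolation=cv2.INTER_CUBIC)
cv2.imwrite('pics/w2b.png',cv2.resize(np.hstack([a,b[:,80:320]]),(800,400)))"
```

```text
tcp [ 0.5375 -0.2102  0.288 ] yaw -0.06 t 4.525 w 0.559 F [-0.2 -0.8 -1.4]
d [-0.0418  0.1314  0.012 ]
```

View pics/w2b.png

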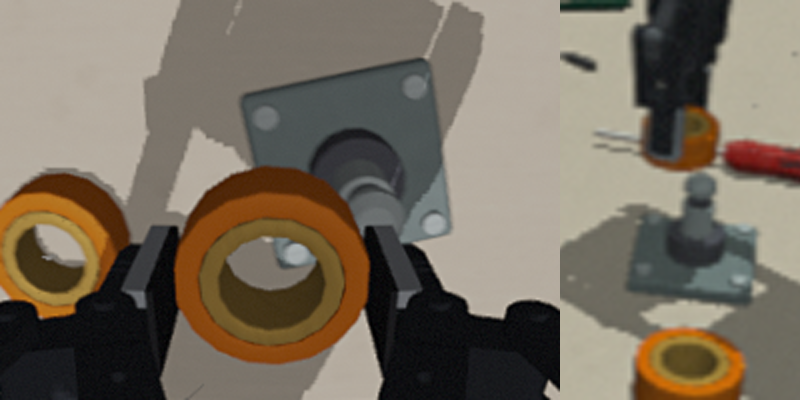

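The wheel is in the fingers, its brass ring centred at crop (272,281). The stub behind shows flange corners (243,96), (428,58) and (452,235), with the axle tip near (378,207).

```bash
python3 -c "
from h import *
c=load('w2'); f=lambda u,v,z:onz(c,120+u/2,110+v/2,z,True)
print('wheel top z.129',f(272,281,.129),'tip',f(378,207,.072),'shoulder',f(357,174,.03))
A,B,C=[f(*p,.012) for p in((243,96),(428,58),(452,235))]
print(A,B,C,(A+C)/2,np.linalg.norm(A-B),np.linalg.norm(B-C))
t=load('t2');print(proj(t,(.5375,-.2102,.129)))
cv2.imwrite('pics/t2b.png',cv2.resize(t['color'][180:260,240:340],(800,640))[:600])
"
```

```text
wheel top z.129 [ 0.53736241 -0.21002448  0.129     ] tip [ 0.53370972 -0.24577659  0.072     ] shoulder [ 0.53129196 -0.24443554  0.03      ]
[ 0.5597104  -0.19795212  0.012     ] [ 0.57655653 -0.27597126  0.012     ] [ 0.49485564 -0.29378869  0.012     ] [ 0.52728302 -0.2458704   0.012     ] 0.0798171603463842 0.08362115142694505
[293.04297933 228.55715104]
```

Call:
apply_moves([
  [-0.01,0.04,0],
  [-0.02,0.08,0],
  [-0.032,0.12,0],
  [-0.04,0.135,0.04],
  [-0.04,0.135,0.06],
], turn=[0,0,0,0,0], hand=[0,0,0,0,0])

```text
t: 5.3
tcp_pos: [0.528, -0.2428, 0.2737]
orientation: [-0.0, 1.0, -0.0, -0.0]
wrist_force: [-0.3, 0.2, -1.7]
gripper_width: 0.556
gripper_force: 62.5
```

```bash
python3 -c "
from h import *
to(.527,-.244,.26)
c=shot('wrist','w3');t=shot('scene','s3')
for P in ((.527,-.244,.072),):print(proj(c,P,True))
a=cv2.resize(c['color'][110:310,155:355],(500,500),interpolation=cv2.INTER_CUBIC)
b=cv2.resize(t['color'][150:220,280:322],(300,500),interpolation=cv2.INTER_CUBIC)
cv2.imwrite('pics/w3b.png',np.hstack([a,b]))"
```

```text
tcp [ 0.528  -0.2428  0.2737] yaw -0.02 t 5.3 w 0.556 F [-0.3  0.2 -1.7]
d [-0.0038  0.0049  0.0549]
[258.09187652 218.63805494]
```

View pics/w3b.png

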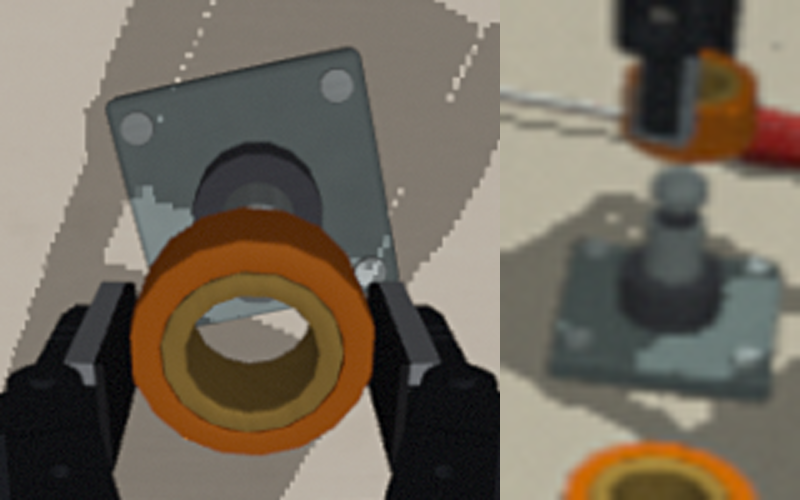

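The shoulder's far rim is at crop (258,142) and its side extents are 195 to 322, so the y position is confirmed. The scene crop puts the tip at (680,190).

```bash
python3 -c "
from h import *
c=load('w3'); f=lambda u,v,z:onz(c,155+u/2.5-.3,110+v/2.5-.3,z,True).round(4)
print('shoulder far rim',f(258.5,142,.03),'sides',f(195,195,.03),f(322,195,.03))
A,B=f(107,100,.012),f(360,48,.012);d=(B-A)[:2];print(A,B,np.hypot(*d));u=d/np.hypot(*d);n=np.array([u[1],-u[0]]);n=n*(-1 if n[0]>0 else 1);print('centre',(A+B)[:2]/2+n*.042, (f(107,100,.012)[:2]+f(400,292,.012)[:2])/2)
print('wheel',f(252.5,352,.115))
s=load('s3');print('scene tip',onz(s,305.2-.4,176.6-.4,.072))
for P in((.528,-.2428,.0927),): print(proj(s,P))
"
```

```text
shoulder far rim [ 0.5505 -0.2443  0.03  ] sides [ 0.5343 -0.2253  0.03  ] [ 0.5343 -0.2633  0.03  ]
[ 0.5603 -0.1964  0.012 ] [ 0.5766 -0.276   0.012 ] 0.08125176921150705
centre [ 0.52730382 -0.24462566] [ 0.5272  -0.24475]
wheel [ 0.5282 -0.2425  0.115 ]
scene tip [ 0.5229258  -0.23502143  0.072     ]
[304.43580519 167.70909599]
```

Call:
apply_moves([
  [0,0.006,0.03],
  [0,0.006,0.07],
  [0,0.006,0.1],
  [0,0.006,0.13],
  [0,0.006,0.15],
], turn=[0,0,0,0,0], hand=[0,0,0,0,0])

```text
t: 6.02
tcp_pos: [0.5284, -0.2441, 0.2366]
orientation: [-0.0, 1.0, 0.0, -0.0]
wrist_force: [-0.4, 0.0, -0.6]
gripper_width: 0.557
gripper_force: 62.5
```

```bash
python3 -c "
from h import *
to(.5278,-.2443,.213)"
```

```text
tcp [ 0.5284 -0.2441  0.2366] yaw 0.02 t 6.025 w 0.557 F [-0.4  0.  -0.6]
d [-0.0022  0.0008  0.0942]
```

Call:
apply_moves([
  [0,0,0.03],
  [0,0,0.06],
  [0,0,0.08],
  [0,0,0.094],
  [0,0,0.094],
], turn=[0,0,0,0,0], hand=[0,0,0,0,0])

```text
t: 6.65
tcp_pos: [0.5284, -0.2441, 0.2134]
orientation: [-0.0, 1.0, 0.0, -0.0]
wrist_force: [-0.3, 0.4, -1.0]
gripper_width: 0.562
gripper_force: 62.5
```

```bash
python3 -c "
from h import *
to(.5278,-.2443,.211)"
```

```text
tcp [ 0.5284 -0.2441  0.2134] yaw 0.02 t 6.65 w 0.562 F [-0.3  0.4 -1. ]
d [-0.0023  0.0007  0.0098]
```

Call:
apply_moves([
  [0,0,0.006],
  [0,0,0.01],
  [0,0,0.01],
  [0,0,0.01],
  [0,0,0.01],
], turn=[0,0,0,0,0], hand=[0,0,0.6,0.8,1])

```text
t: 7.28
tcp_pos: [0.5285, -0.2442, 0.2114]
orientation: [0.0, 1.0, 0.0, 0.0]
wrist_force: [0.6, 0.2, -0.3]
gripper_width: 0.98
gripper_force: 0.0
```

Call:
apply_moves([
  [0,0,0],
  [0,0,0],
  [0,0,-0.1],
  [0,0,-0.3],
  [0,0,-0.5],
], turn=[0,0,0,0,0], hand=[1,1,1,1,1])

```text
t: 7.9
tcp_pos: [0.5282, -0.2441, 0.3372]
orientation: [-0.0, 1.0, 0.0, -0.0]
wrist_force: [0.4, 0.1, 0.1]
gripper_width: 1.002
gripper_force: 0.0
```

```bash
python3 -c "
from h import *
to(.52,.122,.36)
c=shot('wrist','w4');s=shot('scene','s4')
print(proj(c,(.528,-.244,.052),True),proj(c,(.528,-.244,.072),True),proj(s,(.528,-.244,.052)))
a=cv2.resize(c['color'][90:290,155:355],(500,500),interpolation=cv2.INTER_CUBIC)
b=cv2.resize(s['color'][160:220,282:318],(300,500),interpolation=cv2.INTER_CUBIC)
cv2.imwrite('pics/w4b.png',np.hstack([a,b]))"
```

```text
tcp [ 0.5282 -0.2441  0.3372] yaw 0.02 t 7.9 w 1.002 F [0.4 0.1 0.1]
d [-0.0325 -1.4643 -0.0904]
[255.90584239 181.3502711 ] [255.92241948 187.88981174] [303.36940636 180.48722546]
```

View pics/w4b.png

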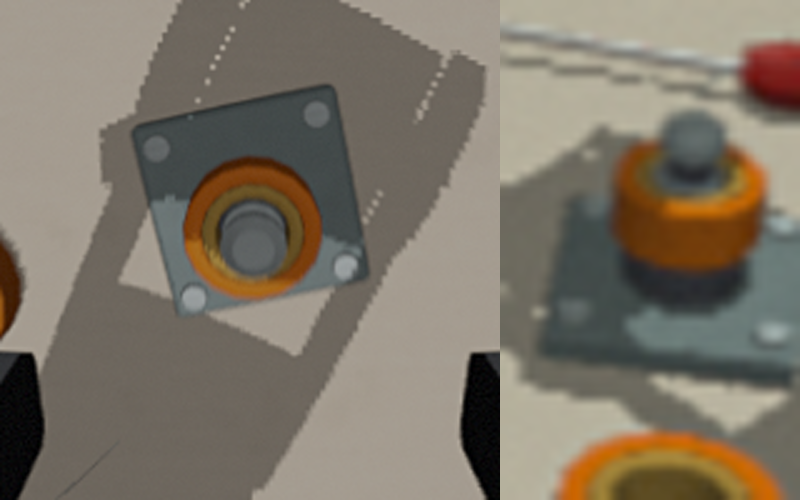

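The wheel sits on the shoulder: in the wrist crop the axle tip is at (253,245), and the flange corners are (133,130), (333,86), (369,278) and (177,315). Next are the pliers.

Call:
apply_moves([
  [0,-0.2,-0.03],
  [0,-0.4,-0.06],
  [0,-0.6,-0.09],
  [0,-0.8,-0.09],
  [0,-1,-0.09],
], turn=[0,0,0,0,0], hand=[1,1,1,1,1])

```text
t: 8.62
tcp_pos: [0.528, 0.0074, 0.3584]
orientation: [0.0, 1.0, 0.0, 0.0]
wrist_force: [1.4, 0.8, -0.2]
gripper_width: 1.001
gripper_force: 0.0
```

Call:
apply_moves([
  [0,-0.15,0],
  [0,-0.32,0],
  [0.036,-0.47,0],
  [0.036,-0.47,0],
  [0.036,-0.47,0],
], turn=[0,0,0,0,0], hand=[1,1,1,1,1])

```text
t: 9.25
tcp_pos: [0.537, 0.123, 0.3582]
orientation: [0.0, 1.0, 0.0, -0.0]
wrist_force: [-0.4, -0.2, 0.0]
gripper_width: 0.998
gripper_force: 0.0
```

```bash
python3 -c "
from h import *
to(.537,.124,.36)
c=load('w4'); f=lambda u,v,z:onz(c,155+u/2.5-.3,90+v/2.5-.3,z,True).round(4)
C=np.array([f(*p,.012) for p in((133,130),(333,86),(369,278),(177,315))]);print('flange',C.mean(0),np.linalg.norm(np.diff(C,axis=0),axis=1),'tip',f(253,245,.072),'wheel',f(252,222,.052))
c=shot('wrist','w5');print(proj(c,(.537,.124,.128),True))
cv2.imwrite('pics/w5b.png',cv2.resize(c['color'][100:300,140:370],None,fx=3,fy=3,interpolation=cv2.INTER_CUBIC))"
```

```text
tcp [0.537  0.123  0.3582] yaw 0.05 t 9.25 w 0.998 F [-0.4 -0.2  0. ]
d [-0.0001 -0.0039 -0.0074]
flange [ 0.527    -0.244025  0.012   ] [0.08159865 0.0819681  0.08309543] tip [ 0.5282 -0.244   0.072 ] wheel [ 0.5306 -0.2436  0.052 ]
[254.33844868 201.84969868]
```

View pics/w5b.png

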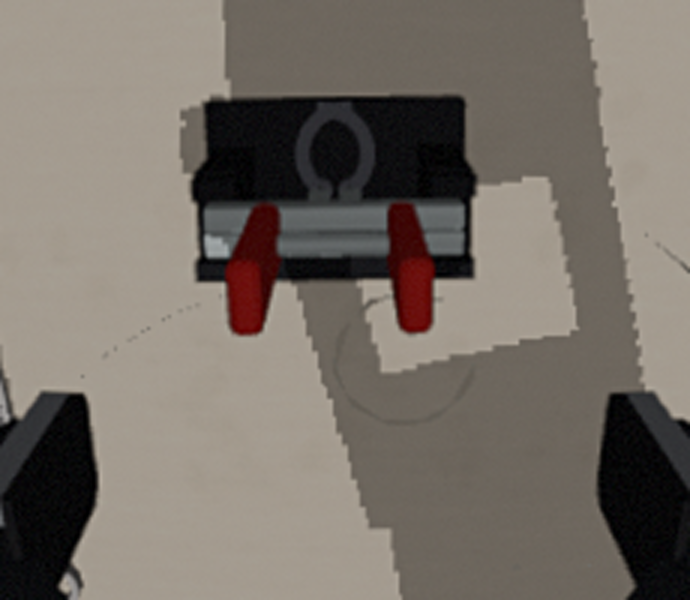

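Handle tops are centred at crop (248,297) and (415,295), the clip opening at (337,150), and the rails run almost level, so yaw is about 0 to 1°.

```bash
python3 -c "
from h import *
c=load('w5'); f=lambda u,v,z:onz(c,140+u/3-.3,100+v/3-.3,z,True).round(4)
L=f(248,297,.128);Rr=f(415,295,.128);print(L,Rr,(L+Rr)/2,'outer',f(228,297,.128),f(434,295,.128))
print('clip',f(337,150,.016),'clip top rim',f(337,103,.016),'clip sides',f(297,150,.016),f(376,150,.016))
print('rails',f(203,216,.064),f(465,215,.064),'foot',f(205,98,.005),f(465,97,.005))
"
```

```text
[0.5393 0.1467 0.128 ] [0.5398 0.1073 0.128 ] [0.53955 0.127   0.128  ] outer [0.5393 0.1514 0.128 ] [0.5398 0.1028 0.128 ]
clip [0.5556 0.1268 0.016 ] clip top rim [0.5722 0.1268 0.016 ] clip sides [0.5556 0.1409 0.016 ] [0.5556 0.1131 0.016 ]
rails [0.5434 0.1673 0.064 ] [0.5437 0.0873 0.064 ] foot [0.5733 0.175  0.005 ] [0.5736 0.0805 0.005 ]
```

Call:
apply_moves([
  [0.009,-0.016,0],
  [0.009,-0.016,0.1],
  [0.009,-0.016,0.25],
  [0.009,-0.016,0.37],
  [0.009,-0.016,0.41],
], turn=[-0.015,-0.015,-0.015,-0.015,-0.015], hand=[1,1,1,1,1])

```text
t: 9.93
tcp_pos: [0.5391, 0.1267, 0.2546]
orientation: [0.0, 1.0, 0.004, -0.001]
wrist_force: [-0.1, -0.1, 0.1]
gripper_width: 1.004
gripper_force: 0.0
```

Call:
apply_moves([
  [0,0,0],
  [0,0,0],
  [0,0,0],
  [0,0,0],
  [0,0,0],
], turn=[0,0,0,0,0], hand=[0.8,0.6,0.5,0.4,0.2])

```text
t: 10.55
tcp_pos: [0.5407, 0.1275, 0.2587]
orientation: [-0.0, 1.0, 0.004, 0.002]
wrist_force: [-0.8, -0.6, 10.7]
gripper_width: 0.461
gripper_force: 60.5
```

Call:
apply_moves([
  [0,0,0],
  [0,0,0],
  [0,0,0],
  [0,0,0],
  [0,0,0],
], turn=[0,0,0,0,0], hand=[0,0,0,0,0])

```text
t: 11.18
tcp_pos: [0.5407, 0.1275, 0.2587]
orientation: [-0.0, 1.0, 0.004, 0.002]
wrist_force: [-1.7, -0.2, 11.2]
gripper_width: 0.461
gripper_force: 60.5
```

```bash
python3 -c "
from h import *
to(.5395,.127,.256)"
```

```text
tcp [0.5407 0.1275 0.2587] yaw 0.47 t 11.175 w 0.461 F [-1.7 -0.2 11.2]
d [-0.005   0.0021  0.0108]
```

Call:
apply_moves([
  [0,0,-0.03],
  [0,0,-0.1],
  [0,0,-0.2],
  [0,0,-0.3],
  [0,0,-0.42],
], turn=[0,0,0,0,0], hand=[0,0,0,0,0])

```text
t: 11.8
tcp_pos: [0.5393, 0.1273, 0.3629]
orientation: [-0.0, 1.0, 0.004, -0.0]
wrist_force: [0.7, 0.1, -1.7]
gripper_width: 0.46
gripper_force: 61.0
```

```bash
python3 -c "
from h import *
to(.512,-.244,.36)"
```

```text
tcp [0.5393 0.1273 0.3629] yaw 0.47 t 11.8 w 0.46 F [ 0.7  0.1 -1.7]
d [-0.1213  1.4843  0.0114]
```

Call:
apply_moves([
  [-0.02,0.18,0],
  [-0.04,0.38,0],
  [-0.06,0.6,0],
  [-0.08,0.8,0],
  [-0.1,1,0],
], turn=[0,0,0,0,0], hand=[0,0,0,0,0])

```text
t: 12.42
tcp_pos: [0.5162, -0.1244, 0.3625]
orientation: [0.0, 1.0, 0.004, 0.001]
wrist_force: [0.5, 0.1, -1.0]
gripper_width: 0.46
gripper_force: 61.2
```

Call:
apply_moves([
  [0,0.1,0],
  [-0.01,0.25,0],
  [-0.02,0.4,0],
  [-0.02,0.47,0],
  [-0.02,0.48,0],
], turn=[0,0,0,0,0], hand=[0,0,0,0,0])

```text
t: 13.05
tcp_pos: [0.5126, -0.2434, 0.3617]
orientation: [-0.0, 1.0, 0.003, 0.0]
wrist_force: [-0.4, 0.7, -1.6]
gripper_width: 0.462
gripper_force: 61.2
```

Call:
apply_moves([
  [0,0,0],
  [0,0,0],
  [0,0,0],
  [0,0,0],
  [0,0,0],
], turn=[0,0,0,0,0], hand=[0,0,0,0,0])

```text
t: 13.68
tcp_pos: [0.5126, -0.2427, 0.3612]
orientation: [-0.0, 1.0, 0.004, -0.0]
wrist_force: [-0.2, 0.0, -1.8]
gripper_width: 0.461
gripper_force: 61.3
```

```bash
python3 -c "
from h import *
to(.512,-.244,.36)
c=shot('wrist','w6');s=shot('scene','s6')
print(proj(c,(.528,-.244,.116),True),proj(c,(.528,-.244,.072),True))
a=cv2.resize(c['color'][80:280,155:355],(500,500),interpolation=cv2.INTER_CUBIC)
b=cv2.resize(s['color'][110:220,270:336],(300,500),interpolation=cv2.INTER_CUBIC)
cv2.imwrite('pics/w6b.png',np.hstack([a,b]))"
```

```text
tcp [ 0.5126 -0.2427  0.3612] yaw 0.48 t 13.675 w 0.461 F [-0.2  0.  -1.8]
d [-0.0026  0.0052  0.0047]
[257.83162509 175.85910357] [257.4677604  163.45002761]
```

View pics/w6b.png

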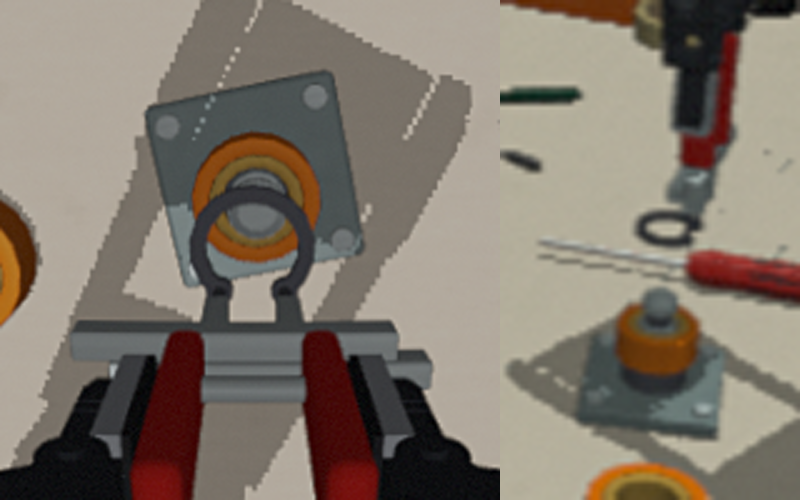

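The clip is a spread ring centred near crop (252,247), with outer extents 190 to 314 and its top at 187. The axle tip lies beyond it at (257,209), as predicted. The fingers squeeze both handles.

```bash
python3 -c "
from h import *
c=load('w6'); f=lambda u,v,z:onz(c,155+u/2.5-.3,80+v/2.5-.3,z,True).round(4)
for z in(.1165,): print('clip',f(252,247,z),'top',f(252,187,z),'sides',f(190,245,z),f(314,245,z))
print('tip',f(257,209,.072))
s=load('s6');print('scene clip',onz(s,270+668*0-.4+(668-500)*.22,110+228*.22-.4,.1165), 'tip',onz(s,270+159*.22-.4,110+303*.22-.4,.072))
"
```

```text
clip [ 0.5261 -0.2423  0.1165] top [ 0.5442 -0.2421  0.1165] sides [ 0.5266 -0.2239  0.1165] [ 0.5269 -0.2607  0.1165]
tip [ 0.5281 -0.244   0.072 ]
scene clip [ 0.52474358 -0.24448823  0.1165    ] tip [ 0.52337175 -0.23449718  0.072     ]
```

Call:
apply_moves([
  [0.003,0.003,0.02],
  [0.007,0.007,0.06],
  [0.007,0.007,0.1],
  [0.007,0.007,0.13],
  [0.007,0.007,0.14],
], turn=[0,0,0,0,0], hand=[0,0,0,0,0])

```text
t: 14.4
tcp_pos: [0.5142, -0.2445, 0.3253]
orientation: [-0.0, 1.0, 0.004, -0.001]
wrist_force: [-0.0, -0.7, -3.0]
gripper_width: 0.464
gripper_force: 61.3
```

```bash
python3 -c "
from h import *
to(.5142,-.2442,.302)
c=shot('wrist','w7'); print(proj(c,(.528,-.244,.072),True),proj(c,(.528,-.244,.08),True))
g=cv2.cvtColor(c['color'],cv2.COLOR_BGR2GRAY)[150:205:1,225:292]
for r in g[::2,::2]: print(' '.join('%3d'%v for v in r))
"
```

```text
tcp [ 0.5142 -0.2445  0.3253] yaw 0.47 t 14.4 w 0.464 F [-0.  -0.7 -3. ]
d [ 0.0002 -0.0012  0.0932]
[255.53262562 174.77615509] [255.52504793 177.43815443]
 83  83  83  83  55  85  88  89  87  86  82  75  81  91  99  98  94  94  91  78  77  84  86  87  91  88  53  78  85  85  84  83  81  82
 83  83  84  66  75  86  85  86  84  83  87  97 101 100  98  99  98  99 102 100  87  76  76  86  88  91  85  64  85  84  83  83  83  82
 83  83  79  57  87  88  88  83  72  96  99  87  80  76  55  46  51  62  76  84  99 100  83  79  86  88  90  82  81  83  83  82  82  82
 81  81  56  85  86  87  84  72  97  86  56  43  50  52  53  55  54  54  51  49  52  83 102  79  79  86  88  90  74  84  82  83  80  81
 80  79  80  87  86  87  79  95  58  47  52  54  54  54  54  53  54  55  55  53  53  48  53  85  70  83  87  91  84  81  81  80  81  82
 80  80  83  85  86  82  85  55  52  54  53  54  52  54  53  52  54  52  52  54  55  54  53  51  88  80  85  87  89  75  80  81  80  81
 81  66  85  87  86  72  57  51  53  55  54  51  75  86  89  97  97  91  85  61  52  54  53  53  53  68  85  87  90  77  81  81
[... 2164 characters left out ...]
 120 116 119 125 144
117 175 179 179 180 128  72  51  27  30  41  54  89  85  83  83  81  84  98  73  51  27  28  40  56 119 122 124 144 160 162 177 177 176
113 174 172 172 173 175  81  54  45  43  51  66 132 129 121 120 118 125 126  94  49  50  49  53  68 168 178 176 175 175 175 174 176 179
126 175 174 174 175 169  59  63  62  62  62 119 127 123 120 114 123 123 153 164  67  62  63  62  59 142 176 175 175 175 175 175 175 150
127 150 172 172 170 123  60  64  62  64  61 127 121 154 162 162 177 176 176 179  95  61  62  61  60 120 178 175 175 175 174 174 177 118
118 126 129 126 120 114  60  63  64  64  60 183 177 176 175 175 175 174 175 178  93  61  64  63  62  98 178 175 175 175 174 175 147 118
```

```bash
python3 -c "
from h import *
c=load('w7'); g=lambda u,v,z:onz(c,u,v,z,True).round(4)
print('tip',g(256.3,176.4,.072),'top/bot',g(256.3,168,.072),g(256.3,184.5,.072))
im=cv2.cvtColor(c['color'],cv2.COLOR_BGR2GRAY)
m=((im>40)&(im<66)).astype('uint8'); m[:150]=0;m[200:]=0;m[:,:225]=0;m[:,:228]=0;m[:,284:]=0
n,l,s,ce=cv2.connectedComponentsWithStats(m);i=1+s[1:,4].argmax();ys,xs=np.where(l==i)
# left/right/top extents of the outer edge, rows above 190
k=ys<192; P=np.array([g(u,v,.0826)[:2] for u,v in cv2.convexHull(np.c_[xs,ys][k].astype(np.int32))[:,0]])
A=np.c_[2*P,np.ones(len(P))];q=np.linalg.lstsq(A,(P**2).sum(1),rcond=None)[0];r=np.sqrt(q[2]+q[0]**2+q[1]**2);print('clip',q[:2],'r',r,np.abs(np.hypot(*(P-q[:2]).T)-r).max())
"
```

```text
tip [ 0.5267 -0.2446  0.072 ] top/bot [ 0.5334 -0.2445  0.072 ] [ 0.5202 -0.2447  0.072 ]
clip [ 0.52806623 -0.24394323] r 0.018432927254667473 0.0003221960370622147
```

Call:
apply_moves([
  [-0.003,0.0025,0],
  [-0.003,0.0025,0.01],
  [-0.003,0.0025,0.02],
  [-0.003,0.0025,0.03],
  [-0.003,0.0025,0.04],
], turn=[0,0,0,0,0], hand=[0,0,0,0,0])

```text
t: 15.08
tcp_pos: [0.5136, -0.2452, 0.316]
orientation: [-0.0, 1.0, 0.004, -0.0]
wrist_force: [0.8, 0.4, -2.0]
gripper_width: 0.459
gripper_force: 61.3
```

Call:
apply_moves([
  [0,0,0.008],
  [0,0,0.016],
  [0,0,0.022],
  [0,0,0.028],
  [0,0,0.028],
], turn=[0,0,0,0,0], hand=[0,0,0,0,0])

```text
t: 15.7
tcp_pos: [0.5136, -0.2452, 0.3091]
orientation: [-0.0, 1.0, 0.004, -0.0]
wrist_force: [-0.8, -0.2, -2.4]
gripper_width: 0.46
gripper_force: 61.3
```

```bash
python3 -c "
from h import *
to(.5135,-.2451,.302)"
```

```text
tcp [ 0.5136 -0.2452  0.3091] yaw 0.47 t 15.7 w 0.46 F [-0.8 -0.2 -2.4]
d [-0.0004 -0.0005  0.0283]
```

Call:
apply_moves([
  [0,0,0.006],
  [0,0,0.013],
  [0,0,0.02],
  [0,0,0.028],
  [0,0,0.028],
], turn=[0,0,0,0,0], hand=[0,0,0,0,0])

```text
t: 16.32
tcp_pos: [0.5135, -0.2452, 0.302]
orientation: [-0.0, 1.0, 0.004, -0.0]
wrist_force: [0.0, 0.0, -3.7]
gripper_width: 0.458
gripper_force: 61.3
```

Call:
apply_moves([
  [0,0,0],
  [0,0,0],
  [0,0,0],
  [0,0,0],
  [0,0,0],
], turn=[0,0,0,0,0], hand=[0,0,0,0,0])

```text
t: 16.95
tcp_pos: [0.5136, -0.2453, 0.3022]
orientation: [0.0, 1.0, 0.004, 0.0]
wrist_force: [-0.0, -0.3, -2.7]
gripper_width: 0.463
gripper_force: 61.3
```

```bash
python3 -c "
from h import *
to(.5135,-.2451,.302)
c=shot('wrist','w8'); g=lambda u,v,z:onz(c,u,v,z,True).round(4)
im=cv2.cvtColor(c['color'],cv2.COLOR_BGR2GRAY)
print(proj(c,(.528,-.244,.059),True))
m=((im>40)&(im<66)).astype('uint8'); m[:150]=0;m[200:]=0;m[:,:228]=0;m[:,284:]=0
n,l,s,ce=cv2.connectedComponentsWithStats(m);i=1+s[1:,4].argmax();ys,xs=np.where(l==i)
k=ys<192; P=np.array([g(u,v,.059)[:2] for u,v in cv2.convexHull(np.c_[xs,ys][k].astype(np.int32))[:,0]])
A=np.c_[2*P,np.ones(len(P))];q=np.linalg.lstsq(A,(P**2).sum(1),rcond=None)[0];r=np.sqrt(q[2]+q[0]**2+q[1]**2);print('clip',q[:2],'r',r,np.abs(np.hypot(*(P-q[:2]).T)-r).max())
m=cv2.inRange(im,108,118); m[:150]=0;m[200:]=0;m[:,:235]=0;m[:,275:]=0
n,l,s,ce=cv2.connectedComponentsWithStats(m);i=1+s[1:,4].argmax();print('tip',s[i],ce[i],g(*ce[i],.072))
for r in im[148:206:2,225:292:2]: print(' '.join('%3d'%v for v in r))
"
```

```text
tcp [ 0.5136 -0.2453  0.3022] yaw 0.47 t 16.95 w 0.463 F [-0.  -0.3 -2.7]
d [-0.0005 -0.0007  0.0009]
[254.36370216 177.80673373]
clip [ 0.52785036 -0.24465809] r 0.01846689918221206 0.0003071660533772204
tip [245 174  20  19 292] [254.44178082 183.29794521] [ 0.5275 -0.2441  0.072 ]
 86  82  83  85  84  65  46  52  80  91  93  93  93  92  92  93  93  94  95  94  93  77  57  48  59  85  86  85  86  86  86  85  87  86
 82  84  84  86  54  45  65  90  92  91  91  90  89  91  90  88  91  91  92  93  92  95  93  77  53  65  85  85  85  87  86  85  87  86
 82  84  85  62  48  78  91  91  90  89  89  87  88  87  86  88  86  86  88  86  90  91  92  94  92  60  64  86  85  86  86  87  87  83
 84  85  79  61  86  90  89  88  89  87  83  73  64  59  42  46  52  57  66  74  87  88  89  89  95  90  58  65  87  88  86  86  83  84
 84  86  50  88  89  89  90  88  86  63  46  47  54  56  55  56  56  54  56  51  50  75  86  88  92  92  89  56  81  85  87  84  85  85
 85  60  77  89  87  89  87  81  47  48  55  54  55  55  56  56  57  54  55  57  55  49  49  78  88  91  92  86  75  85  86  85  83  83
[... 2428 characters left out ...]
  80  82  83  83 102
130 131 130  90  82  88  66  52  29  26  41  60  94  94  99  95  92  95 101  69  51  29  26  41  56  87  84  78  91 116 108  81  82  89
132 133 133 132  89  84  70  58  45  48  54  56  79  86  91  85  83  80  85  74  54  54  53  55  62  90 116 116 119 132 127 115 107  79
101 104 101 131 132 101  61  65  66  65  64  87  91  91  90  87  86  91  90  91  62  65  65  64  63 101 132 133 132 132 130 131 126 109
154 176 164 124 128 132  62  64  65  65  64  90  89  89  90  91  89  88  86  89  65  65  65  66  63  93 131 128 126 122 115 119 134 163
181 179 180 181  99 131  59  64  66  65  63  86  85  84  87  85  84  86  86  87  64  63  64  64  64  75 126 124 159 167 171 181 179 179
```

```bash
python3 -c "
from station import ctrl
print(ctrl.job_done())"
```

```text
the job is handed in; nothing more can be done
None
```

I handed the job in at about 17 s with the middle-sized wheel seated on the shoulder; the hand-in returned no verdict. The pliers are held squeezed with the spread clip round the groove, under 1 mm off the axle's centre line and about 0.5 mm off mid height by my measurement, with no sign of contact in the wrist force.

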